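Turn round the row of bottles for the guests' side of the bar

ROBOT

A 6-joint arm with a two-finger parallel gripper is mounted at the origin on the work surface. World frame = base frame: x ahead of the robot, y to its left, z up, the work surface at z = 0. Lengths are in mm, angles in rad, forces in N, time in s.
With the tool pointing down it reaches from about 250 to 725 mm from the base axis. Payload 9.7 kg.
Tool frame: the origin (TCP) lies between the finger pads; the fingertips stand 11 mm ahead of it and the grasp point (between the pads) lies 8 mm behind it; z points along the fingers, y is the line along which they close (so a half turn about z gives the same grasp; the last joint's range is limited). The gripper opens to 85 mm and grips with 20 to 120 N. Pads are 22 mm wide; open, the fingers measure 114 mm over their backs; the gripper's body (76 mm by 85 mm) begins 54 mm behind the grasp point. The pads swing forward as they close: fully open they stand 13 mm farther back than shut.
Start: joints at [1.24, 0.087, 0.176, 1.66, 0, 1.571], TCP at [178.637, 520.179, 242.284] pointing down, gripper open.
Joint ranges: [-3.13, 3.13], [-0.85, 1.81], [-1.15, 1.24], [-2.2, 2.28], [-1.44, 1.52], [-3.14, 3.14]. Speed limits (rad/s): [2.22, 2.22, 2.57, 3.14, 3.14, 3.14].

INTERFACE

Orientations are given as a rotation vector (axis times angle).
In Python, from plant import manip gives the robot as it stands.
- The arm moves only by the tool move_arm, never from a script. Its argument "increments" is a list of rows, each an object of numbers: "hand": the closure, from 0 (fully open) to 1 (shut); "tx", "ty", "tz": the shift along the tool's x, y, z in units of 30 cm (1.0 is 30 cm); "rx", "ry", "rz": the turn, a rotation vector about the tool's x, y, z in units of 360 degrees (1.0 is 360 degrees). A call has 1 to 12 rows; each row is the pose to reach, as a shift and turn from the pose commanded when the call began, along the tool's axes at that moment, turning the shorter way round; what a row does not reach only later rows make up. A row lasts 1/12 s, in which the tool goes at most 41.7 mm and 7.16 degrees, less where a joint would pass 70% of its speed; a pose out of reach is approached as far as the arm can. A call with a number of a shift or a turn outside -1 to 1 is refused whole. A call with a gripper value outside its range is refused whole. The fingers move at their own pace and stop on an object; "newtons" is the grip in N (left out, the last holds). Time passes only in rows, so rows that repeat a pose let the fingers close. It gives the time, the measured TCP pose, the force, the opening and the grip force at its end, in the units of the state.
- manip.read_state(): the state, without advancing time (a new reading comes with each control period).
- manip.grab_frame(name): name is "side" or "top"; returns a dict with "frame" (400x640x3 uint8, red, green, blue), "fov_y" (degrees; the focal length in pixels is half the picture's height over the tangent of half this angle, whatever the lens; pixels are square), "cx", "cy" (the principal point, pixels), "world_to_cam" (4x4, takes a point from world to camera coordinates). Camera axes: x right, y down, z forward; pixel columns grow to the right and rows downward; lengths in mm; the calibration is good to about 2 mm. A picture is of the moment at which its call begins. There is no depth.
- manip.finish_job(): hands the job in; it is judged then, once.
Trained networks look in a picture, given as the dict that the camera call returned (one of the last four; its "shot" number tells which), for a name from the list of things; names that differ only in an ending like _2 or _b are one class to them, and where a whole thing is asked for, a point or a joint stands for the part that bears it (a point fixed in the world has none). Each returns a list of dicts, best first, with "score" (0 to 1); they miss things now and then, are a little off and sometimes report something else, mostly with a low value. They report only what shows in the picture. A call takes as long as a camera call. They do not tell look-alikes from the thing itself.
- manip.spot_in(picture, name): "bbox" ([left, top, right, bottom] in pixels, round what is visible of it).
- manip.spot_point(picture, name): "uv" ([column, row] in pixels: a listed point, or the origin of a listed thing).
The state is a dict: "clock": time; "joints": joint angles; "dq": joint speeds; "joint_torque": joint torques, N m; "tcp_pos": TCP position; "ee_rot": TCP orientation; "wrist_force": force on the tool from outside, world axes, zero at the start; "wrist_torque": the same for the moment, N m; "opening": finger opening in mm; "grip_force": force on a finger pad.
Only numpy, scipy, OpenCV 4.12 (cv2) and the standard library are available. Lean on these libraries where they do the work, as an engineer would, in place of code of your own. Each camera call takes 0.05 s, during which the arm holds its last target. There are 200 camera calls.

TASK

Move the four little bottles from the olive rack into the empty pale wooden rack, one to each compartment, so that the row ends up in reverse order: the bottle that stood leftmost goes into the rightmost compartment, the second from the left into the second from the right, and so on. Each bottle starts on a coaster of its own colour, which stays behind; do not tip a bottle over, and leave all four standing upright on the floor of their compartments, let go and at rest.

Things in the scene. Friction and masses are not known exactly. Their poses are not given: they have to be found in the camera images.
- olive_rack: olive green fixed rack the bottles start in: open tray 62 (x) by 253 (y) by 18 mm high, walls and floor 5 mm thick; four compartments, 52 by 57 mm inside, centred at y = +93, +31, -31, -93 mm. Origin: centre of underside, on the table; z up, +y to the robot's left within 15 degrees. Loose bar things at most 80 mm high stand past both ends, about 185 mm from its centre.
- wood_rack: pale wooden fixed rack, empty at the start: same size, compartments (centres y = +93, +31, -31, -93 mm), origin and axes as the olive rack; compartment floor 5 mm above the table. Either rack may be the nearer one. Loose bar things at most 80 mm high stand past both ends, about 185 mm from its centre; a shaker and a dispenser, 0.2 m tall, stand over 0.35 m off to the sides.
- red_bottle: loose small sealed bottle of brown glass with a red screw cap and a red band round its foot: upright cylinder 38 mm in diameter up to 70 mm, shoulder, then a cap 28 mm in diameter; 95 mm high in all, about 0.13 to 0.25 kg. Origin: centre of its underside; z up. At the start it stands on the red coaster, 9 mm above the table.
- red_coaster: thin round red coaster, 50 mm in diameter and 4 mm thick, fixed on the floor of one compartment of the olive rack; it stays there and marks where the red bottle started. Origin: centre of its underside, 5 mm above the table; z up.
- yellow_bottle: loose small sealed bottle of brown glass with a yellow screw cap and a yellow band round its foot: upright cylinder 38 mm in diameter up to 70 mm, shoulder, then a cap 28 mm in diameter; 95 mm high in all, about 0.13 to 0.25 kg. Origin: centre of its underside; z up. At the start it stands on the yellow coaster, 9 mm above the table.
- yellow_coaster: thin round yellow coaster, 50 mm in diameter and 4 mm thick, fixed on the floor of one compartment of the olive rack; it stays there and marks where the yellow bottle started. Origin: centre of its underside, 5 mm above the table; z up.
- blue_bottle: loose small sealed bottle of brown glass with a blue screw cap and a blue band round its foot: upright cylinder 38 mm in diameter up to 70 mm, shoulder, then a cap 28 mm in diameter; 95 mm high in all, about 0.13 to 0.25 kg. Origin: centre of its underside; z up. At the start it stands on the blue coaster, 9 mm above the table.
- blue_coaster: thin round blue coaster, 50 mm in diameter and 4 mm thick, fixed on the floor of one compartment of the olive rack; it stays there and marks where the blue bottle started. Origin: centre of its underside, 5 mm above the table; z up.
- white_bottle: loose small sealed bottle of brown glass with a white screw cap and a white band round its foot: upright cylinder 38 mm in diameter up to 70 mm, shoulder, then a cap 28 mm in diameter; 95 mm high in all, about 0.13 to 0.25 kg. Origin: centre of its underside; z up. At the start it stands on the white coaster, 9 mm above the table.
- white_coaster: thin round white coaster, 50 mm in diameter and 4 mm thick, fixed on the floor of one compartment of the olive rack; it stays there and marks where the white bottle started. Origin: centre of its underside, 5 mm above the table; z up.
Not all that is in view belongs to the job. What is shaped like the red_bottle but purple or turquoise is not meant.

How it is judged (in metres and radians):
At the end, for the whole second after the job is handed in: Every bottle stands in the wooden rack in the mirror place of its own coaster in the olive rack: foot within 15 mm of the compartment's centre along and across the rack, on its floor (origin 2 to 9 mm above the rack's underside), upright within 0.1 rad and at rest (((y of red_coaster in the frame of olive_rack between 0.073 and 0.113 m and y of red_bottle in the frame of wood_rack between -0.108 and -0.078 m) or (y of red_coaster in the frame of olive_rack between 0.011 and 0.051 m and y of red_bottle in the frame of wood_rack between -0.046 and -0.016 m) or (y of red_coaster in the frame of olive_rack between -0.051 and -0.011 m and y of red_bottle in the frame of wood_rack between 0.016 and 0.046 m) or (y of red_coaster in the frame of olive_rack between -0.113 and -0.073 m and y of red_bottle in the frame of wood_rack between 0.078 and 0.108 m)) and x of red_bottle in the frame of wood_rack between -0.015 and 0.015 m and z of red_bottle in the frame of wood_rack between 0.002 and 0.009 m and angle between each of red_bottle, yellow_bottle, blue_bottle, white_bottle's own z axis and vertical below 0.1 rad and linear speed of each of red_bottle, yellow_bottle, blue_bottle, white_bottle below 0.02 m/s and angular speed of each of red_bottle, yellow_bottle, blue_bottle, white_bottle below 0.2 rad/s and ((y of yellow_coaster in the frame of olive_rack between 0.073 and 0.113 m and y of yellow_bottle in the frame of wood_rack between -0.108 and -0.078 m) or (y of yellow_coaster in the frame of olive_rack between 0.011 and 0.051 m and y of yellow_bottle in the frame of wood_rack between -0.046 and -0.016 m) or (y of yellow_coaster in the frame of olive_rack between -0.051 and -0.011 m and y of yellow_bottle in the frame of wood_rack between 0.016 and 0.046 m) or (y of yellow_coaster in the frame of olive_rack between -0.113 and -0.073 m and y of yellow_bottle in the frame of wood_rack between 0.078 and 0.108 m)) and x of yellow_bottle in the frame of wood_rack between -0.015 and 0.015 m and z of yellow_bottle in the frame of wood_rack between 0.002 and 0.009 m and ((y of blue_coaster in the frame of olive_rack between 0.073 and 0.113 m and y of blue_bottle in the frame of wood_rack between -0.108 and -0.078 m) or (y of blue_coaster in the frame of olive_rack between 0.011 and 0.051 m and y of blue_bottle in the frame of wood_rack between -0.046 and -0.016 m) or (y of blue_coaster in the frame of olive_rack between -0.051 and -0.011 m and y of blue_bottle in the frame of wood_rack between 0.016 and 0.046 m) or (y of blue_coaster in the frame of olive_rack between -0.113 and -0.073 m and y of blue_bottle in the frame of wood_rack between 0.078 and 0.108 m)) and x of blue_bottle in the frame of wood_rack between -0.015 and 0.015 m and z of blue_bottle in the frame of wood_rack between 0.002 and 0.009 m and ((y of white_coaster in the frame of olive_rack between 0.073 and 0.113 m and y of white_bottle in the frame of wood_rack between -0.108 and -0.078 m) or (y of white_coaster in the frame of olive_rack between 0.011 and 0.051 m and y of white_bottle in the frame of wood_rack between -0.046 and -0.016 m) or (y of white_coaster in the frame of olive_rack between -0.051 and -0.011 m and y of white_bottle in the frame of wood_rack between 0.016 and 0.046 m) or (y of white_coaster in the frame of olive_rack between -0.113 and -0.073 m and y of white_bottle in the frame of wood_rack between 0.078 and 0.108 m)) and x of white_bottle in the frame of wood_rack between -0.015 and 0.015 m and z of white_bottle in the frame of wood_rack between 0.002 and 0.009 m); the robot touches nothing.
It fails at once if the red bottle is tipped over (leaning more than 50 degrees) (angle between red_bottle's own z axis and vertical above 0.87 rad).
It fails at once if the yellow bottle is tipped over (leaning more than 50 degrees) (angle between yellow_bottle's own z axis and vertical above 0.87 rad).
It fails at once if the blue bottle is tipped over (leaning more than 50 degrees) (angle between blue_bottle's own z axis and vertical above 0.87 rad).
It fails at once if the white bottle is tipped over (leaning more than 50 degrees) (angle between white_bottle's own z axis and vertical above 0.87 rad).
It also fails if it takes over 118 s, if anything falls off the work surface, if the arm or the gripper's body presses on something with over 40 N, if the wrist force passes 120 N, or if a joint passes its speed limit or range.

## Working session

There is one attempt and no reset: what is moved stays moved. The work goes in short steps, Python scripts to look and compute and a tool call to move; the robot and the scene stay as the last step left them, time stands still between calls to the robot, and variables do not carry over. Pictures are saved under pics/ and viewed, at most 14 in all, crops included, and the job is handed in when it is done.

Besides the shell and the picture viewer there is one more tool, called after "Emit:" as name(argument=value, ...), one argument or row to a line, values as JSON. move_arm: Moves the arm, as the interface text tells. Shifts and turns lie within -1 to 1; 1 stands for 30 cm of shift or 360 degrees of turn. Its arguments: {"type":"object","properties":{"increments":{"type":"array","items":{"type":"object","properties":{"hand":{"type":"number"},"tx":{"type":"number","minimum":-1,"maximum":1},"ty":{"type":"number","minimum":-1,"maximum":1},"tz":{"type":"number","minimum":-1,"maximum":1},"rx":{"type":"number","minimum":-1,"maximum":1},"ry":{"type":"number","minimum":-1,"maximum":1},"rz":{"type":"number","minimum":-1,"maximum":1}}}},"newtons":{"type":"number"}},"required":["increments"]}

```bash
mkdir -p pics; cat > h.py <<'E'
import numpy as np, cv2
from plant import manip
from scipy.spatial.transform import Rotation as R
def cam(p):
    f=200/np.tan(np.radians(p["fov_y"])/2)
    return f,p["cx"],p["cy"],np.array(p["world_to_cam"])
def unproj(p,uv,z):
    f,cx,cy,T=cam(p); Rm,t=T[:3,:3],T[:3,3]
    d=Rm.T@np.array([(uv[0]-cx)/f,(uv[1]-cy)/f,1]); c=-Rm.T@t
    return c+d*(z-c[2])/d[2]
def proj(p,X):
    f,cx,cy,T=cam(p); q=(T[:3,:3]@np.array(X).T).T+T[:3,3]
    return np.c_[f*q[:,0]/q[:,2]+cx,f*q[:,1]/q[:,2]+cy]
def save(p,n): cv2.imwrite(f"pics/{n}.png",cv2.cvtColor(p["frame"],cv2.COLOR_RGB2BGR))
E
python3 - <<'E'
from h import *
print(manip.read_state())
for n in("top","side"):
    p=manip.grab_frame(n); save(p,n+"0"); print(n,p["fov_y"],p["cx"],p["cy"],np.round(p["world_to_cam"],3).tolist())
    for k in["olive_rack","wood_rack"]+[c+s for c in("red","yellow","blue","white") for s in("_bottle","_coaster")]:
        z=9 if "bottle" in k else 5 if "coaster" in k else 0
        for r in manip.spot_point(p,k)[:3]: print(k,round(r["score"],2),np.round(r["uv"],1),np.round(unproj(p,r["uv"],z)[:2],1))
E
```

```text
{'clock': 0.0, 'joints': array([1.24000471e+00, 8.74678284e-02, 1.75142544e-01, 1.65980923e+00,
       2.93087865e-05, 1.57082324e+00]), 'dq': array([ 1.30098441e-03,  3.44803599e-04,  4.50708761e-05, -2.24170178e-03,
        5.68372292e-04,  2.30912162e-04]), 'joint_torque': array([-1.58158393e-03, -5.20386672e+01,  4.64801860e+01,  1.62216002e-02,
        8.32992282e-05, -3.04274600e-06]), 'tcp_pos': array([178.5580611 , 519.98124858, 241.58311849]), 'ee_rot': array([-5.17241040e-01, -3.09846673e+00,  2.06558788e-03]), 'wrist_force': array([ 0.00404226,  0.21135224, -0.25353608]), 'wrist_torque': array([ 0.00802558,  0.03358718, -0.02032339]), 'grip_force': 0.0, 'opening': 85.13964709878478}
top 48.715308958332585 321.68422332022556 199.0773389006452 [[0.019, -1.0, 0.005, -38.179], [-0.999, -0.019, -0.034, 518.101], [0.034, -0.004, -0.999, 707.343], [0.0, 0.0, 0.0, 1.0]]
olive_rack 0.43 [362.1 115.2] [659.  -92.5]
wood_rack 0.94 [366.1 121.1] [649.3 -99.3]
red_bottle 0.95 [399.7 237. ] [ 459.8 -155.7]
red_bottle 0.85 [324.1 301.3] [354.3 -35.3]
red_bottle 0.68 [425.  294.7] [ 367.8
[... 548 characters left out ...]
1.871], [0.414, -0.758, -0.503, 494.025], [0.0, 0.0, 0.0, 1.0]]
olive_rack 0.65 [355.7 229.1] [473.3 -67.3]
wood_rack 0.73 [355.1 230. ] [473.1 -64.3]
wood_rack 0.56 [278.  197.2] [647.1 -90.4]
red_bottle 0.89 [442.  211.8] [ 358.5 -182.9]
red_bottle 0.72 [416.9 257.4] [355.5 -32.7]
red_bottle 0.65 [385.6 203. ] [ 456.8 -160.3]
red_coaster 0.44 [383.4 202.9] [ 462.7 -165.1]
yellow_bottle 0.86 [322.1 256.5] [480.9  37.9]
yellow_coaster 0.55 [325.3 251.3] [485.3  19.4]
blue_bottle 0.57 [346.1 235. ] [474.4 -31.5]
blue_coaster 0.47 [347.5 234.2] [475.8 -40. ]
white_bottle 0.74 [368.2 217.6] [464.5 -98.3]
white_bottle 0.4 [345.5 235.4] [474.8 -30. ]
white_coaster 0.62 [367.1 221.4] [463.5 -92. ]
```

View pics/top0.png

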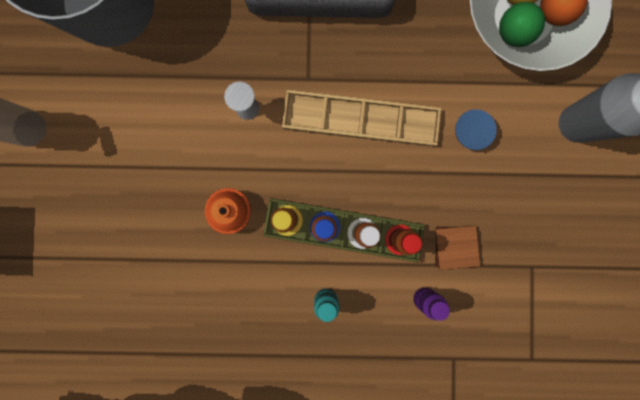

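View pics/side0.png

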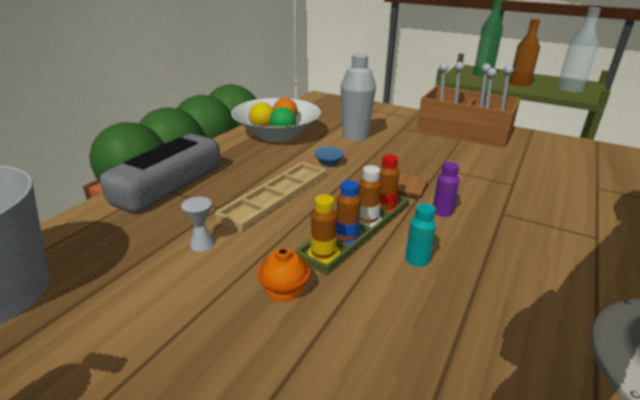

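Row left to right: yellow, blue, white, red. The wooden rack is the farther one, at cols 283–441 and rows 91–146. The olive rack is at cols 266–427 and rows 200–260. The teal and purple bottles at (326,305) and (432,303) are decoys. Next I'll fit both racks and the caps.

```bash
cat >> h.py <<'E'
from scipy.optimize import minimize
def rackpts(x,y,a,z=(0,18)):
    c,s=np.cos(a),np.sin(a); P=[(i,j,k) for i in(-31,31) for j in(-126.5,126.5) for k in z]
    return np.array([(x+c*i-s*j,y+s*i+c*j,k) for i,j,k in P])
def caps(p):
    hsv=cv2.cvtColor(p["frame"],cv2.COLOR_RGB2HSV); return hsv
E
python3 - <<'E'
from h import *
p=manip.grab_frame("top"); hsv=cv2.cvtColor(p["frame"],cv2.COLOR_RGB2HSV).astype(int)
H,S,V=hsv[...,0],hsv[...,1],hsv[...,2]
wood=((V>135)&(H>8)&(H<30)).astype(np.uint8); ol=((H>28)&(H<60)&(S>90)).astype(np.uint8)
for nm,m,box,x0 in(("wood",wood,(75,160,270,455),(648,-98,-.1)),("olive",ol,(190,270,258,435),(472,-64,-.1))):
    M=np.zeros_like(m); a,b,c,d=box; M[a:b,c:d]=m[a:b,c:d]
    if nm=="wood":
        M=cv2.morphologyEx(M,cv2.MORPH_OPEN,np.ones((2,2)))
    n,l,st,_=cv2.connectedComponentsWithStats(M,connectivity=8)
    if nm=="wood": M=(l==1+st[1:,4].argmax()).astype(np.uint8)
    else: M=np.isin(l,[i for i in range(1,n) if st[i,4]>12]).astype(np.uint8)
    hull=cv2.convexHull(np.argwhere(M)[:,::-1].astype(np.int32))
    up=8; T=np.zeros((3200//2*2,5120),np.uint8); cv2.fillPoly(T,[((hull+.0)*up).astype(np.int32)],1)
    hf=hull[:,0].astype(np.float32)
    T=T[::2,::2]
    def cost(v):
        q=cv2.convexHull(proj(p,rackpts(*v)).astype(np.float32))
        A=cv2.contourArea(q);B=cv2.contourArea(hf);I,_=cv2.intersectConvexConvex(q,cv2.convexHull(hf)); return 1-I/(A+B-I)
    r=minimize(cost,x0,method="Nelder-Mead",options=dict(initial_simplex=[x0,(x0[0]+8,x0[1],x0[2]),(x0[0],x0[1]+8,x0[2]),(x0[0],x0[1],x0[2]+.05)],xatol=.01,fatol=1e-5))
    print(nm,np.round(r.x,3),r.fun)
    im=cv2.cvtColor(p["frame"],cv2.COLOR_RGB2BGR) if nm=="wood" else im
    cv2.polylines(im,[cv2.convexHull(np.round(proj(p,rackpts(*r.x))).astype(np.int32))],True,(255,0,255),1)
side=manip.grab_frame("side")
for pp in(p,side):
  hs=cv2.cvtColor(pp["frame"],cv2.COLOR_RGB2HSV).astype(int)
  for c in("yellow","blue","white","red"):
    o=manip.spot_in(pp,c+"_bottle")[0]; print(c,np.round(o["bbox"],1),round(o["score"],2), end=" ")
    for r in manip.spot_point(pp,c+"_bottle")[:1]: print(np.round(unproj(pp,r["uv"],9)[:2],1))
# cap tops in the top view: saturated/bright blobs near predicted cap
cap={"yellow":(281,220),"blue":(323,229),"white":(370,236),"red":(412,243)}
for c,(u,v) in cap.items():
    col=p["frame"][v,u].astype(int); d=np.abs(p["frame"].astype(int)-col).max(2)<45
    n,l=cv2.connectedComponents(d.astype(np.uint8)); m=(l==l[v,u])
    yy,xx=np.nonzero(m); print(c,m.sum(),(xx.min(),xx.max(),yy.min(),yy.max()),np.round(unproj(p,(xx.mean(),yy.mean()),103)[:2],1))
cv2.imwrite("pics/fit.png",cv2.resize(im[70:280,220:500],None,fx=2.8,fy=2.8))
E
```

```text
wood [ 6.61932e+02 -9.55210e+01 -5.00000e-03] 0.19234259971515988
olive [ 4.71974e+02 -6.27710e+01 -1.50000e-01] 0.06915021387068898
yellow [273.1 208.1 296.1 232.4] 0.87 [488.2  26.4]
blue [312.5 214.5 336.1 245.4] 0.82 [475.5 -31.3]
white [348.8 224.2 381.8 246.5] 0.78 [463.9 -97.7]
red [412.5 286.3 449.4 318.5] 0.91 [ 362.8 -193.8]
yellow [309.4 196.8 338.3 257.5] 0.76 [479.5  29.4]
blue [336.9 179.9 363.6 238.1] 0.8 [470.  -32.1]
white [360.2 163.9 381.  224.4] 0.88 [ 463.7 -107. ]
red [433.6 162.  459.  217.4] 0.92 [ 459.1 -159.8]
yellow 269 (np.int64(273), np.int64(290), np.int64(211), np.int64(229)) [485.1  28. ]
blue 268 (np.int64(315), np.int64(333), np.int64(220), np.int64(238)) [474.  -31.6]
white 264 (np.int64(361), np.int64(378), np.int64(227), np.int64(244)) [465.4 -96.2]
red 274 (np.int64(403), np.int64(420), np.int64(235), np.int64(252)) [ 455.6 -155.2]
```

View pics/fit.png

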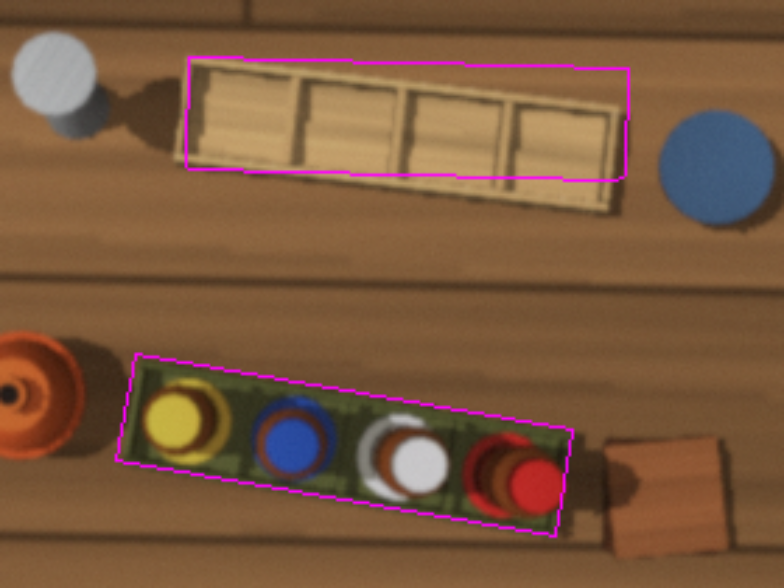

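The olive fit is good. The wood mask leaked into the table, so I'll refit from the rack's corners in the zoom: (190,60), (619,106), (607,212), (177,160).

```bash
python3 - <<'E'
from h import *
p=manip.grab_frame("top")
Z=np.array([(190,60),(619,106),(608,212),(177,161)],float)
uv=np.c_[220+(Z[:,0]+.5)/2.8-.5,70+(Z[:,1]+.5)/2.8-.5].astype(np.float32)
hf=cv2.convexHull(uv)
def cost(v):
    q=cv2.convexHull(proj(p,rackpts(*v)).astype(np.float32));A=cv2.contourArea(q);B=cv2.contourArea(hf);I,_=cv2.intersectConvexConvex(q,hf);return 1-I/(A+B-I)
x0=(650,-98,-.1)
r=minimize(cost,x0,method="Nelder-Mead",options=dict(initial_simplex=[x0,(658,-98,-.1),(650,-90,-.1),(650,-98,-.05)],xatol=.01,fatol=1e-5))
print(r.x,r.fun,cv2.contourArea(hf),cv2.contourArea(cv2.convexHull(proj(p,rackpts(*r.x)).astype(np.float32))))
x,y,a=r.x
for j in(93,31,-31,-93): print(j,np.round([x-np.sin(a)*j,y+np.cos(a)*j],1))
im=cv2.cvtColor(p["frame"],cv2.COLOR_RGB2BGR)
im=cv2.resize(im[70:280,220:500],None,fx=2.8,fy=2.8)
f=lambda P:np.round((proj(p,P)-[220,70]+.5)*2.8-.5).astype(np.int32)
cv2.polylines(im,[cv2.convexHull(f(rackpts(x,y,a)))],True,(255,0,255),1)
for j in(93,31,-31,-93): cv2.circle(im,tuple(int(t) for t in f([[x-np.sin(a)*j,y+np.cos(a)*j,5]])[0]),3,(0,0,255),-1)
cv2.imwrite("pics/fit2.png",im)
E
```

```text
[ 6.49975394e+02 -8.96485613e+01 -8.75762537e-02] 0.08855043286290487 5750.893347603967 6309.612677196739
93 [658.1   3. ]
31 [652.7 -58.8]
-31 [ 647.3 -120.5]
-93 [ 641.8 -182.3]
```

View pics/fit2.png

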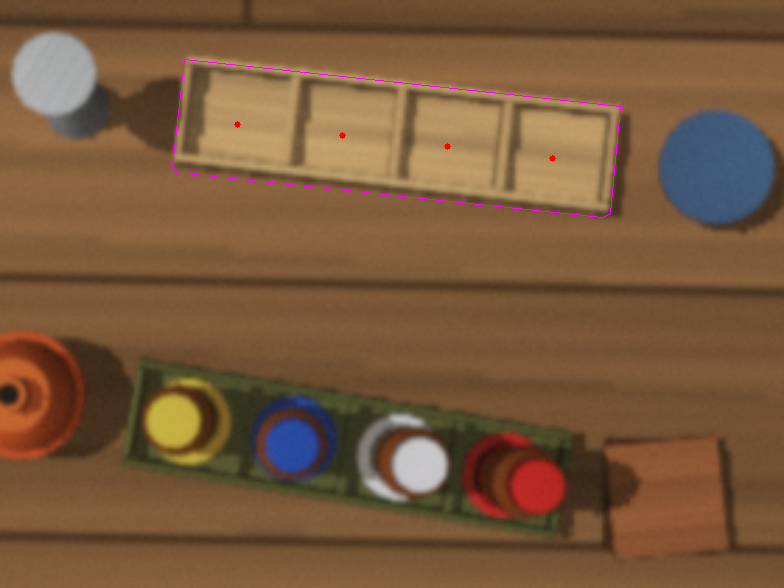

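The dots sit a few mm off, so I'll do an edge-based fit using both views.

```bash
cat > fit.py <<'E'
from h import *
def model():
    L=[]
    for i in(-31,31): L.append(((i,-126.5),(i,126.5),18))
    for j in(-126.5,126.5): L.append(((-31,j),(31,j),18))
    for c in(93,31,-31,-93):
        for s in(-28.5,28.5): L.append(((-26,c+s),(26,c+s),18))
        for s in(-26,26): L.append(((s,c-28.5),(s,c+28.5),18))
    P=[]
    for a,b,z in L:
        n=int(np.hypot(b[0]-a[0],b[1]-a[1])/2)
        for t in np.linspace(0,1,n): P.append((a[0]+(b[0]-a[0])*t,a[1]+(b[1]-a[1])*t,z))
    return np.array(P)
M=model()
def pose(v):
    x,y,a=v; c,s=np.cos(a),np.sin(a); return np.c_[x+c*M[:,0]-s*M[:,1],y+s*M[:,0]+c*M[:,1],M[:,2]]
top=manip.grab_frame("top"); side=manip.grab_frame("side")
def field(p):
    g=cv2.cvtColor(p["frame"],cv2.COLOR_RGB2GRAY); g=cv2.resize(g,None,fx=2,fy=2,interpolation=cv2.INTER_CUBIC)
    return np.minimum(cv2.distanceTransform(255-cv2.Canny(g,40,90),cv2.DIST_L2,5)/2,4)
F=[field(top),field(side)]
def cost(v,which):
    s=0
    for k in which:
        q=proj((top,side)[k],pose(v)).astype(np.float32)*2+.5
        s+=cv2.remap(F[k].astype(np.float32),q[:,:1],q[:,1:],cv2.INTER_LINEAR,borderValue=4).mean()
    return s
for nm,x0 in(("wood",(650,-94,-.1)),("olive",(472,-63,-.15))):
    for w in((0,),(1,),(0,1)):
        best=min((cost((x0[0]+i,x0[1]+j,x0[2]+k),w),(x0[0]+i,x0[1]+j,x0[2]+k)) for i in range(-12,13,2) for j in range(-12,13,2) for k in np.arange(-.06,.07,.015))[1]
        r=minimize(cost,best,args=(w,),method="Nelder-Mead",options=dict(initial_simplex=[best,np.add(best,(3,0,0)),np.add(best,(0,3,0)),np.add(best,(0,0,.02))]))
        x,y,a=r.x; print(nm,w,np.round(r.x,3),round(r.fun,2))
    for j in(93,31,-31,-93): print(j,np.round([x-np.sin(a)*j,y+np.cos(a)*j],1))
    ims=[]
    for p in(top,side):
        im=cv2.cvtColor(p["frame"],cv2.COLOR_RGB2BGR); im=cv2.resize(im,None,fx=3,fy=3,interpolation=cv2.INTER_CUBIC)
        q=proj(p,pose(r.x))*3+1
        for u,v in q: cv2.circle(im,(int(round(u)),int(round(v))),0,(255,0,255),-1)
        c=q.mean(0).astype(int); ims.append(im[c[1]-140:c[1]+140,max(0,c[0]-300):c[0]+300])
    cv2.imwrite(f"pics/edge_{nm}.png",np.vstack(ims))
E
python3 fit.py
```

```text
wood (0,) [ 6.47525e+02 -8.95300e+01 -9.70000e-02] 0.55
wood (1,) [ 6.51665e+02 -8.06910e+01 -9.90000e-02] 0.93
wood (0, 1) [ 6.47584e+02 -8.94520e+01 -9.70000e-02] 1.72
93 [656.6   3.1]
31 [650.6 -58.6]
-31 [ 644.6 -120.3]
-93 [ 638.6 -182. ]
olive (0,) [ 4.72225e+02 -6.36890e+01 -1.50000e-01] 2.34
olive (1,) [ 4.53652e+02 -6.59230e+01 -1.75000e-01] 1.7
olive (0, 1) [ 4.70531e+02 -6.35420e+01 -1.38000e-01] 4.45
93 [483.3  28.6]
31 [474.8 -32.8]
-31 [466.3 -94.2]
-93 [ 457.8 -155.7]
```

View pics/edge_wood.png

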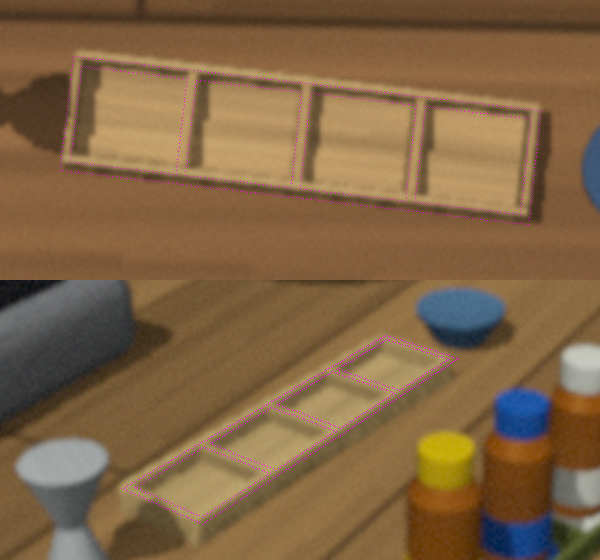

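Emit:
move_arm(
  increments=[
    {"tx":-0.9,"ty":-0.73,"rz":0.2168,"hand":0},
    {"tx":-0.9,"ty":-0.73,"rz":0.2168},
    {"tx":-0.9,"ty":-0.73,"rz":0.2168},
    {"tx":-0.9,"ty":-0.73,"rz":0.2168},
    {"tx":-0.9,"ty":-0.73,"rz":0.2168},
    {"tx":-0.9,"ty":-0.73,"rz":0.2168},
    {"tx":-0.9,"ty":-0.73,"rz":0.2168},
    {"tx":-0.9,"ty":-0.73,"rz":0.2168},
    {"tx":-0.9,"ty":-0.73,"rz":0.2168},
    {"tx":-0.9,"ty":-0.73,"rz":0.2168},
    {"tx":-0.9,"ty":-0.73,"rz":0.2168},
    {"tx":-0.9,"ty":-0.73,"rz":0.2168},
  ],
  newtons=40,
)

```text
validation failed for argument at $.in...
```

```bash
cat >> h.py <<'E'
def state():
    s=manip.read_state(); Rm=R.from_rotvec(s["ee_rot"]).as_matrix()
    print("t",round(s["clock"],2),"tcp",np.round(s["tcp_pos"],1),"yaw",round(np.degrees(np.arctan2(Rm[1,1],Rm[0,1])),2),"tilt",round(np.degrees(np.arccos(-Rm[2,2])),2),"open",round(s["opening"],1),"grip",round(s["grip_force"],1),"wf",np.round(s["wrist_force"],1),"j6",round(s["joints"][5],2)); return s,Rm
def inc(target,frm=None):
    s,Rm=state(); d=np.array(target)-(s["tcp_pos"] if frm is None else frm); print("inc",np.round(Rm.T@d/300,4))
E
python3 -c "
from h import *
inc((485,28.5,150))"
```

```text
t 2.15 tcp [178.7 520.2 242.3] yaw 71.05 tilt 0.01 open 85.4 grip 0.0 wf [-0.3  0.6 -0.2] j6 1.57
inc [-1.4982 -1.2184  0.3075]
```

Emit:
move_arm(
  increments=[
    {"tx":-0.9,"ty":-0.73,"tz":0,"rx":0,"ry":0,"rz":0.2168,"hand":0},
    {"tx":-0.9,"ty":-0.73,"tz":0,"rx":0,"ry":0,"rz":0.2168,"hand":0},
    {"tx":-0.9,"ty":-0.73,"tz":0,"rx":0,"ry":0,"rz":0.2168,"hand":0},
    {"tx":-0.9,"ty":-0.73,"tz":0,"rx":0,"ry":0,"rz":0.2168,"hand":0},
    {"tx":-0.9,"ty":-0.73,"tz":0,"rx":0,"ry":0,"rz":0.2168,"hand":0},
    {"tx":-0.9,"ty":-0.73,"tz":0,"rx":0,"ry":0,"rz":0.2168,"hand":0},
    {"tx":-0.9,"ty":-0.73,"tz":0,"rx":0,"ry":0,"rz":0.2168,"hand":0},
    {"tx":-0.9,"ty":-0.73,"tz":0,"rx":0,"ry":0,"rz":0.2168,"hand":0},
    {"tx":-0.9,"ty":-0.73,"tz":0,"rx":0,"ry":0,"rz":0.2168,"hand":0},
    {"tx":-0.9,"ty":-0.73,"tz":0,"rx":0,"ry":0,"rz":0.2168,"hand":0},
    {"tx":-0.9,"ty":-0.73,"tz":0,"rx":0,"ry":0,"rz":0.2168,"hand":0},
    {"tx":-0.9,"ty":-0.73,"tz":0,"rx":0,"ry":0,"rz":0.2168,"hand":0},
  ],
  newtons=40,
)

```text
clock: 3.15
tcp_pos: [363.1, 224.9, 242.4]
ee_rot: [2.36, 2.074, 0.0]
wrist_force: [-1.1, 0.5, -0.2]
opening: 85.4
grip_force: 0.0
```

```bash
python3 -c "
from h import *
inc((485,28.5,150))"
```

```text
t 3.15 tcp [363.1 224.9 242.4] yaw -7.37 tilt 0.02 open 85.4 grip 0.0 wf [-1.1  0.5 -0.2] j6 2.25
inc [-0.5971  0.4868  0.308 ]
```

Emit:
move_arm(
  increments=[
    {"tx":-0.597,"ty":0.487,"tz":0.15,"hand":0},
    {"tx":-0.597,"ty":0.487,"tz":0.3,"hand":0},
    {"tx":-0.597,"ty":0.487,"tz":0.3,"hand":0},
    {"tx":-0.597,"ty":0.487,"tz":0.3,"hand":0},
    {"tx":-0.597,"ty":0.487,"tz":0.3,"hand":0},
    {"tx":-0.597,"ty":0.487,"tz":0.3,"hand":0},
    {"tx":-0.597,"ty":0.487,"tz":0.3,"hand":0},
    {"tx":-0.597,"ty":0.487,"tz":0.3,"hand":0},
  ],
)

```text
validation failed for argument at $.in...
```

```bash
python3 -c "
from h import *
inc((485,28.5,54))
p=manip.grab_frame('top');q=manip.grab_frame('side')
a=cv2.resize(p['frame'][150:300,200:470],None,fx=2.2,fy=2.2);b=cv2.resize(q['frame'][110:300,220:490],None,fx=2.2,fy=2.2)
im=np.vstack([a,b])[...,::-1];im=cv2.resize(im,None,fx=.78,fy=.78);print(im.shape)
cv2.imwrite('pics/ab.png',im)"
```

```text
t 3.15 tcp [363.1 224.9 242.4] yaw -7.37 tilt 0.02 open 85.4 grip 0.0 wf [-1.1  0.5 -0.2] j6 2.25
inc [-0.5972  0.4867  0.628 ]
(583, 463, 3)
```

View pics/ab.png

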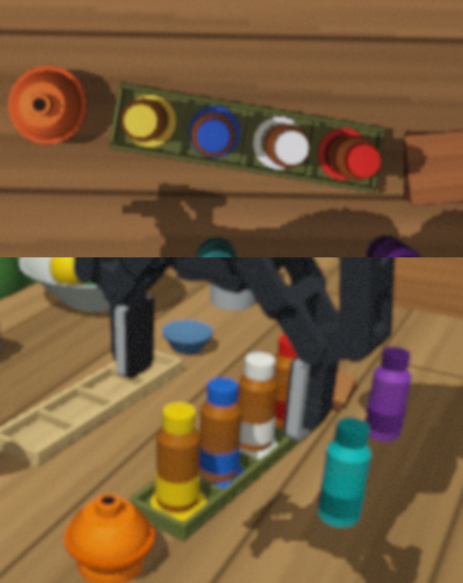

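That call was refused, so every row needs all seven keys. The picture shows the bottles undisturbed and the gripper still high above, to the side of the rack.

Emit:
move_arm(
  increments=[
    {"tx":-0.597,"ty":0.487,"tz":0.15,"rx":0,"ry":0,"rz":0,"hand":0},
    {"tx":-0.597,"ty":0.487,"tz":0.3,"rx":0,"ry":0,"rz":0,"hand":0},
    {"tx":-0.597,"ty":0.487,"tz":0.3,"rx":0,"ry":0,"rz":0,"hand":0},
    {"tx":-0.597,"ty":0.487,"tz":0.3,"rx":0,"ry":0,"rz":0,"hand":0},
    {"tx":-0.597,"ty":0.487,"tz":0.3,"rx":0,"ry":0,"rz":0,"hand":0},
    {"tx":-0.597,"ty":0.487,"tz":0.3,"rx":0,"ry":0,"rz":0,"hand":0},
    {"tx":-0.597,"ty":0.487,"tz":0.3,"rx":0,"ry":0,"rz":0,"hand":0},
    {"tx":-0.597,"ty":0.487,"tz":0.3,"rx":0,"ry":0,"rz":0,"hand":0},
  ],
)

```text
clock: 3.92
tcp_pos: [485.9, 28.6, 150.9]
ee_rot: [-2.351, -2.081, 0.003]
wrist_force: [0.1, 0.1, -0.3]
opening: 85.5
grip_force: 0.0
```

```bash
python3 -c "
from h import *
inc((485,28.5,54))
p=manip.grab_frame('top');q=manip.grab_frame('side')
a=cv2.resize(p['frame'][150:300,200:470],None,fx=2.2,fy=2.2);b=cv2.resize(q['frame'][110:300,220:490],None,fx=2.2,fy=2.2)
im=np.vstack([a,b])[...,::-1];im=cv2.resize(im,None,fx=.78,fy=.78)
cv2.imwrite('pics/ac.png',im)"
```

```text
t 3.92 tcp [485.9  28.6 150.9] yaw -6.96 tilt 0.15 open 85.5 grip 0.0 wf [ 0.1  0.1 -0.3] j6 1.75
inc [-0.0006 -0.002   0.3232]
```

View pics/ac.png

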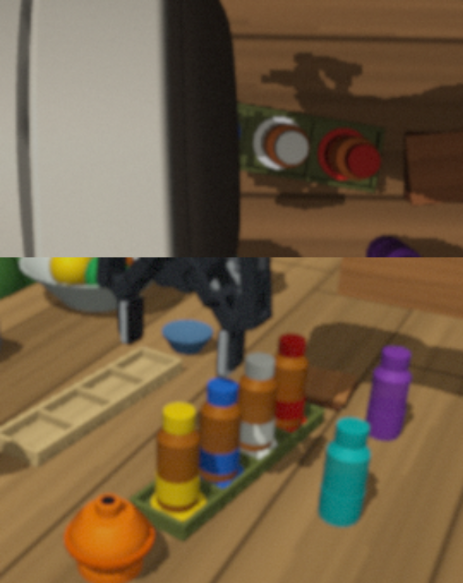

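Emit:
move_arm(
  increments=[
    {"tx":0,"ty":-0.002,"tz":0.08,"rx":0,"ry":0,"rz":0,"hand":0},
    {"tx":0,"ty":-0.002,"tz":0.16,"rx":0,"ry":0,"rz":0,"hand":0},
    {"tx":0,"ty":-0.002,"tz":0.23,"rx":0,"ry":0,"rz":0,"hand":0},
    {"tx":0,"ty":-0.002,"tz":0.29,"rx":0,"ry":0,"rz":0,"hand":0},
    {"tx":0,"ty":-0.002,"tz":0.32,"rx":0,"ry":0,"rz":0,"hand":0},
    {"tx":0,"ty":-0.002,"tz":0.32,"rx":0,"ry":0,"rz":0,"hand":0},
    {"tx":0,"ty":-0.002,"tz":0.32,"rx":0,"ry":0,"rz":0,"hand":0.3},
    {"tx":0,"ty":-0.002,"tz":0.32,"rx":0,"ry":0,"rz":0,"hand":1},
    {"tx":0,"ty":-0.002,"tz":0.32,"rx":0,"ry":0,"rz":0,"hand":1},
    {"tx":0,"ty":-0.002,"tz":0.32,"rx":0,"ry":0,"rz":0,"hand":1},
    {"tx":0,"ty":-0.002,"tz":0.32,"rx":0,"ry":0,"rz":0,"hand":1},
    {"tx":0,"ty":-0.002,"tz":0.32,"rx":0,"ry":0,"rz":0,"hand":1},
  ],
  newtons=40,
)

```text
clock: 5.02
tcp_pos: [486.0, 30.0, 57.5]
ee_rot: [2.352, 2.081, 0.002]
wrist_force: [-1.9, 0.7, 6.6]
opening: 36.7
grip_force: 39.6
```

```bash
python3 -c "
from h import *
inc((638.6,-182,54))
q=manip.grab_frame('side')
cv2.imwrite('pics/ad.png',cv2.resize(q['frame'][110:300,220:490],None,fx=2.2,fy=2.2)[...,::-1])"
```

```text
t 5.02 tcp [486.   30.   57.5] yaw -7.0 tilt 0.1 open 36.7 grip 39.6 wf [-1.9  0.7  6.6] j6 1.75
inc [-0.6394  0.5909  0.0123]
```

View pics/ad.png

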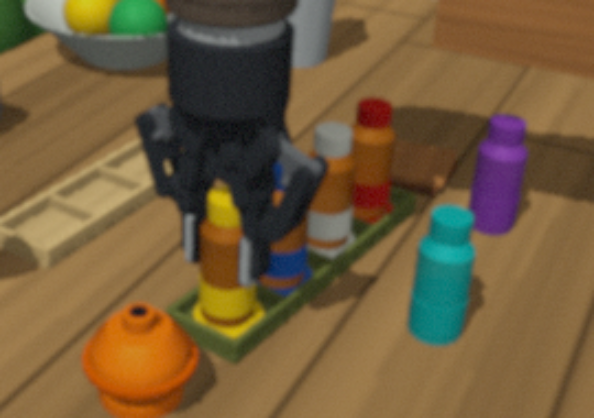

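Emit:
move_arm(
  increments=[
    {"tx":0,"ty":0,"tz":-0.06,"rx":0,"ry":0,"rz":0,"hand":1},
    {"tx":0,"ty":0,"tz":-0.18,"rx":0,"ry":0,"rz":0,"hand":1},
    {"tx":0,"ty":0,"tz":-0.3,"rx":0,"ry":0,"rz":0,"hand":1},
    {"tx":0,"ty":0,"tz":-0.4,"rx":0,"ry":0,"rz":0,"hand":1},
    {"tx":-0.06,"ty":0.06,"tz":-0.4,"rx":0,"ry":0,"rz":0,"hand":1},
    {"tx":-0.15,"ty":0.14,"tz":-0.4,"rx":0,"ry":0,"rz":0,"hand":1},
    {"tx":-0.24,"ty":0.22,"tz":-0.4,"rx":0,"ry":0,"rz":0,"hand":1},
    {"tx":-0.34,"ty":0.31,"tz":-0.4,"rx":0,"ry":0,"rz":0,"hand":1},
    {"tx":-0.44,"ty":0.41,"tz":-0.4,"rx":0,"ry":0,"rz":0,"hand":1},
    {"tx":-0.54,"ty":0.5,"tz":-0.4,"rx":0,"ry":0,"rz":0,"hand":1},
    {"tx":-0.6,"ty":0.56,"tz":-0.4,"rx":0,"ry":0,"rz":0,"hand":1},
    {"tx":-0.639,"ty":0.591,"tz":-0.4,"rx":0,"ry":0,"rz":0,"hand":1},
  ],
)

```text
clock: 6.07
tcp_pos: [639.3, -184.9, 175.0]
ee_rot: [-2.355, -2.079, 0.001]
wrist_force: [0.5, 0.6, -0.8]
opening: 37.0
grip_force: 40.8
```

```bash
python3 -c "
from h import *
inc((638.6,-182,54))
for n in ('side','top'):
  q=manip.grab_frame(n)
  print(n,np.round(proj(q,[[638.6,-182,5]])),[(round(r['score'],2),np.round(r['uv'])) for r in manip.spot_point(q,'yellow_bottle')])
  if n=='side': cv2.imwrite('pics/ae.png',cv2.resize(q['frame'][60:260,180:450],None,fx=2.2,fy=2.2)[...,::-1])"
```

```text
t 6.07 tcp [ 639.3 -184.9  175. ] yaw -7.12 tilt 0.05 open 37.0 grip 40.8 wf [ 0.5  0.6 -0.8] j6 1.41
inc [ 0.0094 -0.003   0.4032]
side [[306. 177.]] [(0.8, array([311., 124.])), (0.51, array([279., 197.]))]
top [[417. 128.]] [(0.94, array([440., 111.]))]
```

View pics/ae.png

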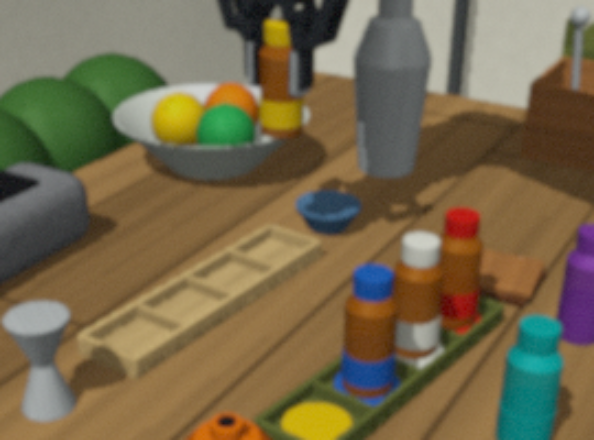

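```bash
python3 -c "
from h import *
for n in ('side','top'):
  q=manip.grab_frame(n)
  print(n,np.round(proj(q,[[639.3,-184.9,126.5],[639.3,-184.9,221.5],[638.6,-182,5],[638.6,-182,18]]),1).tolist(),[(round(r['score'],2),np.round(r['bbox'])) for r in manip.spot_in(q,'yellow_bottle')[:2]])
  a=q['frame'][100:220,200:330] if n=='side' else q['frame'][60:180,340:470]
  a=cv2.resize(a,(520,480),interpolation=cv2.INTER_CUBIC)
  A=a if n=='side' else np.vstack([A,a])
cv2.imwrite('pics/af.png',cv2.resize(A,None,fx=.62,fy=.62)[...,::-1])"
```

```text
side [[306.8, 119.8], [306.9, 69.6], [306.3, 176.9], [306.3, 171.2]] [(0.92, array([301.,  71., 318., 123.]))]
top [[438.4, 110.1], [460.6, 90.7], [416.7, 127.9], [418.5, 126.3]] [(0.63, array([426.,  86., 446., 123.]))]
```

View pics/af.png

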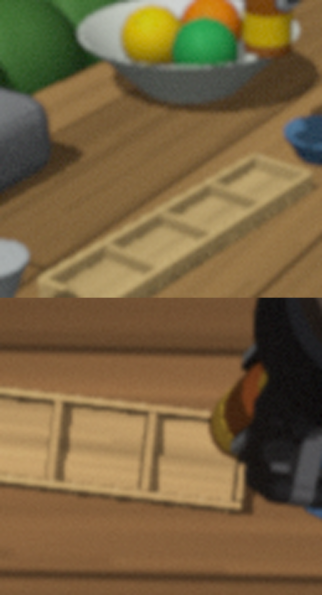

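Emit:
move_arm(
  increments=[
    {"tx":0.009,"ty":-0.003,"tz":0.03,"rx":0,"ry":0,"rz":0,"hand":1},
    {"tx":0.009,"ty":-0.003,"tz":0.1,"rx":0,"ry":0,"rz":0,"hand":1},
    {"tx":0.009,"ty":-0.003,"tz":0.19,"rx":0,"ry":0,"rz":0,"hand":1},
    {"tx":0.009,"ty":-0.003,"tz":0.27,"rx":0,"ry":0,"rz":0,"hand":1},
    {"tx":0.009,"ty":-0.003,"tz":0.33,"rx":0,"ry":0,"rz":0,"hand":1},
    {"tx":0.009,"ty":-0.003,"tz":0.37,"rx":0,"ry":0,"rz":0,"hand":1},
    {"tx":0.009,"ty":-0.003,"tz":0.385,"rx":0,"ry":0,"rz":0,"hand":1},
    {"tx":0.009,"ty":-0.003,"tz":0.395,"rx":0,"ry":0,"rz":0,"hand":1},
    {"tx":0.009,"ty":-0.003,"tz":0.395,"rx":0,"ry":0,"rz":0,"hand":1},
    {"tx":0.009,"ty":-0.003,"tz":0.395,"rx":0,"ry":0,"rz":0,"hand":1},
  ],
)

```text
clock: 7.3
tcp_pos: [638.7, -178.9, 58.5]
ee_rot: [2.35, 2.081, 0.003]
wrist_force: [7.2, -1.0, -1.2]
opening: 36.9
grip_force: 49.9
```

```bash
python3 -c "
from h import *
inc((639,-182,54))"
```

```text
t 7.3 tcp [ 638.7 -178.9   58.5] yaw -6.97 tilt 0.2 open 36.9 grip 49.9 wf [ 7.2 -1.  -1.2] j6 1.42
inc [-0.01    0.0021  0.0149]
```

```bash
python3 -c "
from h import *
q=manip.grab_frame('side');state()
p=manip.grab_frame('top')
A=cv2.resize(q['frame'][100:200,240:370],(780,600),interpolation=cv2.INTER_CUBIC)
cv2.imwrite('pics/ag.png',A[...,::-1])"
```

```text
t 7.35 tcp [ 638.8 -178.9   58.5] yaw -6.97 tilt 0.2 open 37.0 grip 49.9 wf [ 5.8 -1.  -1.8] j6 1.42
```

View pics/ag.png

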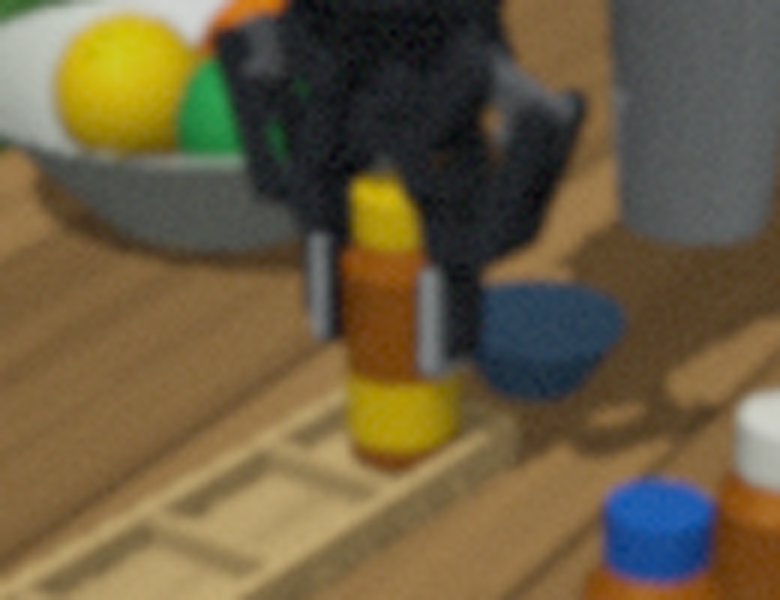

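Emit:
move_arm(
  increments=[
    {"tx":0,"ty":0,"tz":-0.03,"rx":0,"ry":0,"rz":0,"hand":1},
    {"tx":0,"ty":0,"tz":-0.05,"rx":0,"ry":0,"rz":0,"hand":1},
    {"tx":-0.01,"ty":0.012,"tz":-0.05,"rx":0,"ry":0,"rz":0,"hand":1},
    {"tx":-0.01,"ty":0.012,"tz":-0.05,"rx":0,"ry":0,"rz":0,"hand":1},
    {"tx":-0.01,"ty":0.012,"tz":-0.05,"rx":0,"ry":0,"rz":0,"hand":1},
  ],
)

```text
clock: 7.82
tcp_pos: [640.6, -182.7, 72.3]
ee_rot: [-2.353, -2.081, 0.001]
wrist_force: [0.1, -0.6, -1.5]
opening: 37.0
grip_force: 42.5
```

```bash
python3 -c "
from h import *
state()"
```

```text
t 7.82 tcp [ 640.6 -182.7   72.3] yaw -7.01 tilt 0.04 open 37.0 grip 42.5 wf [ 0.1 -0.6 -1.5] j6 1.42
```

Emit:
move_arm(
  increments=[
    {"tx":0,"ty":0,"tz":0.02,"rx":0,"ry":0,"rz":0,"hand":1},
    {"tx":0,"ty":0,"tz":0.04,"rx":0,"ry":0,"rz":0,"hand":1},
    {"tx":0,"ty":0,"tz":0.05,"rx":0,"ry":0,"rz":0,"hand":1},
    {"tx":0,"ty":0,"tz":0.055,"rx":0,"ry":0,"rz":0,"hand":1},
    {"tx":0,"ty":0,"tz":0.055,"rx":0,"ry":0,"rz":0,"hand":1},
    {"tx":0,"ty":0,"tz":0.055,"rx":0,"ry":0,"rz":0,"hand":1},
  ],
)

```text
clock: 8.32
tcp_pos: [640.6, -182.6, 56.1]
ee_rot: [-2.353, -2.081, 0.0]
wrist_force: [0.1, -0.3, -1.6]
opening: 36.9
grip_force: 42.5
```

```bash
python3 -c "
from h import *
state()"
```

```text
t 8.32 tcp [ 640.6 -182.6   56.1] yaw -7.0 tilt 0.02 open 36.9 grip 42.5 wf [ 0.1 -0.3 -1.6] j6 1.42
```

Emit:
move_arm(
  increments=[
    {"tx":0,"ty":0.008,"tz":0,"rx":0,"ry":0,"rz":0,"hand":1},
    {"tx":0,"ty":0.016,"tz":0,"rx":0,"ry":0,"rz":0,"hand":1},
    {"tx":0,"ty":0.016,"tz":0,"rx":0,"ry":0,"rz":0,"hand":1},
    {"tx":0,"ty":0.016,"tz":0,"rx":0,"ry":0,"rz":0,"hand":1},
  ],
)

```text
clock: 8.65
tcp_pos: [645.7, -183.3, 56.4]
ee_rot: [2.353, 2.082, 0.0]
wrist_force: [-0.0, -0.4, -2.6]
opening: 37.2
grip_force: 42.5
```

```bash
python3 -c "
from h import *
state()"
```

```text
t 8.65 tcp [ 645.7 -183.3   56.4] yaw -7.0 tilt 0.01 open 37.2 grip 42.5 wf [-0.  -0.4 -2.6] j6 1.42
```

Emit:
move_arm(
  increments=[
    {"tx":0,"ty":-0.002,"tz":0.005,"rx":0,"ry":0,"rz":0,"hand":1},
    {"tx":0,"ty":-0.002,"tz":0.008,"rx":0,"ry":0,"rz":0,"hand":1},
    {"tx":0,"ty":-0.002,"tz":0.008,"rx":0,"ry":0,"rz":0,"hand":1},
    {"tx":0,"ty":-0.002,"tz":0.008,"rx":0,"ry":0,"rz":0,"hand":0.4},
    {"tx":0,"ty":-0.002,"tz":0.008,"rx":0,"ry":0,"rz":0,"hand":0.2},
    {"tx":0,"ty":-0.002,"tz":0.008,"rx":0,"ry":0,"rz":0,"hand":0},
    {"tx":0,"ty":-0.002,"tz":0.008,"rx":0,"ry":0,"rz":0,"hand":0},
    {"tx":0,"ty":-0.002,"tz":0.008,"rx":0,"ry":0,"rz":0,"hand":0},
    {"tx":0,"ty":-0.002,"tz":-0.06,"rx":0,"ry":0,"rz":0,"hand":0},
    {"tx":0,"ty":-0.002,"tz":-0.15,"rx":0,"ry":0,"rz":0,"hand":0},
    {"tx":0,"ty":-0.002,"tz":-0.25,"rx":0,"ry":0,"rz":0,"hand":0},
    {"tx":0,"ty":-0.002,"tz":-0.32,"rx":0,"ry":0,"rz":0,"hand":0},
  ],
)

```text
clock: 9.65
tcp_pos: [645.2, -183.3, 155.1]
ee_rot: [2.352, 2.081, 0.002]
wrist_force: [0.3, 0.1, 0.4]
opening: 85.5
grip_force: 0.0
```

```bash
python3 -c "
from h import *
inc((456.5,-155,150)); inc((475,-32,150))
q=manip.grab_frame('side')
A=cv2.resize(q['frame'][100:240,220:390],(680,560),interpolation=cv2.INTER_CUBIC)
cv2.imwrite('pics/ah.png',A[...,::-1])"
```

```text
t 9.65 tcp [ 645.2 -183.3  155.1] yaw -7.0 tilt 0.12 open 85.5 grip 0.0 wf [0.3 0.1 0.4] j6 1.42
inc [ 0.0169 -0.6357  0.0156]
t 9.65 tcp [ 645.2 -183.3  155.1] yaw -7.0 tilt 0.12 open 85.5 grip 0.0 wf [0.3 0.1 0.4] j6 1.42
inc [ 0.4313 -0.6244  0.0155]
```

View pics/ah.png

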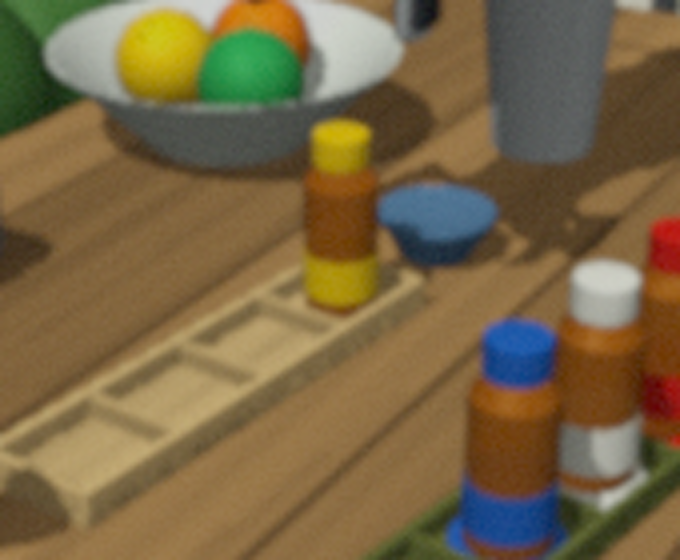

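Yellow stands in the far-right compartment, foot at about (340,295) in the crop. Next is blue, and I'll check yellow's offset numerically from the top view on the way.

Emit:
move_arm(
  increments=[
    {"tx":0.04,"ty":-0.06,"tz":0,"rx":0,"ry":0,"rz":0,"hand":0},
    {"tx":0.11,"ty":-0.16,"tz":0,"rx":0,"ry":0,"rz":0,"hand":0},
    {"tx":0.18,"ty":-0.26,"tz":0,"rx":0,"ry":0,"rz":0,"hand":0},
    {"tx":0.25,"ty":-0.36,"tz":0,"rx":0,"ry":0,"rz":0,"hand":0},
    {"tx":0.32,"ty":-0.46,"tz":0,"rx":0,"ry":0,"rz":0,"hand":0},
    {"tx":0.39,"ty":-0.56,"tz":0,"rx":0,"ry":0,"rz":0,"hand":0},
    {"tx":0.431,"ty":-0.624,"tz":0,"rx":0,"ry":0,"rz":0,"hand":0},
    {"tx":0.431,"ty":-0.624,"tz":0,"rx":0,"ry":0,"rz":0,"hand":0},
    {"tx":0.431,"ty":-0.624,"tz":0,"rx":0,"ry":0,"rz":0,"hand":0},
  ],
)

```text
clock: 10.45
tcp_pos: [474.5, -31.4, 152.8]
ee_rot: [2.351, 2.083, 0.002]
wrist_force: [0.4, 0.5, 0.6]
opening: 85.3
grip_force: 0.0
```

```bash
python3 -c "
from h import *
inc((475,-32,57))
p=manip.grab_frame('top')
print('predicted cap',proj(p,[[645,-183,100]]),'foot',proj(p,[[645,-183,5]]))
for r in manip.spot_point(p,'yellow_bottle')[:2]: print(r,unproj(p,r['uv'],5))
A=cv2.resize(p['frame'][60:190,270:470],(800,520),interpolation=cv2.INTER_CUBIC)
cv2.imwrite('pics/ai.png',A[...,::-1])
H=cv2.cvtColor(p['frame'],cv2.COLOR_RGB2HSV).astype(int)
m=(H[...,0]>22)&(H[...,0]<32)&(H[...,1]>200)&(H[...,2]>110);m[:,:400]=0;m[:80]=0;m[190:]=0
yy,xx=np.nonzero(m);print(len(xx),xx.min(),xx.max(),yy.min(),yy.max(),unproj(p,(xx.mean(),yy.mean()),100))"
```

```text
t 10.45 tcp [474.5 -31.4 152.8] yaw -6.92 tilt 0.09 open 85.3 grip 0.0 wf [0.4 0.5 0.6] j6 1.63
inc [-0.0017  0.0012  0.3194]
predicted cap [[432.09598687 110.50306944]] foot [[417.36443344 124.05627446]]
{'uv': [417.9, 121.3], 'score': 0.77} [ 649.56961971 -183.82695177    5.        ]Traceback (most recent call last):
  File "<string>", line 11, in <module>
    yy,xx=np.nonzero(m);print(len(xx),xx.min(),xx.max(),yy.min(),yy.max(),unproj(p,(xx.mean(),yy.mean()),100))
                                      ~~~~~~^^
    return umr_minimum(a, axis, None, out, keepdims, initial, where)
ValueError: zero-size array to reduction operation minimum which has no identity
```

View pics/ai.png

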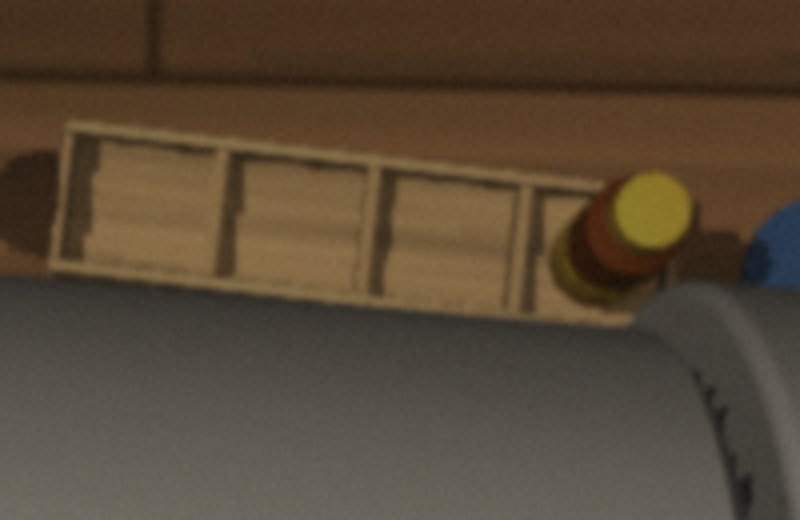

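Yellow stands inside its compartment, with its cap at (652,210) and foot at about (600,260) in the crop. The camera reads x about 3 mm lower than the tool does, so I'll add about 5 mm to the x of the placements. Now to grasp blue.

Emit:
move_arm(
  increments=[
    {"tx":-0.001,"ty":0.001,"tz":0.08,"rx":0,"ry":0,"rz":0,"hand":0},
    {"tx":-0.001,"ty":0.001,"tz":0.16,"rx":0,"ry":0,"rz":0,"hand":0},
    {"tx":-0.001,"ty":0.001,"tz":0.24,"rx":0,"ry":0,"rz":0,"hand":0},
    {"tx":-0.001,"ty":0.001,"tz":0.3,"rx":0,"ry":0,"rz":0,"hand":0},
    {"tx":-0.001,"ty":0.001,"tz":0.32,"rx":0,"ry":0,"rz":0,"hand":0},
    {"tx":-0.001,"ty":0.001,"tz":0.32,"rx":0,"ry":0,"rz":0,"hand":0},
    {"tx":-0.001,"ty":0.001,"tz":0.32,"rx":0,"ry":0,"rz":0,"hand":0.3},
    {"tx":-0.001,"ty":0.001,"tz":0.32,"rx":0,"ry":0,"rz":0,"hand":1},
    {"tx":-0.001,"ty":0.001,"tz":0.32,"rx":0,"ry":0,"rz":0,"hand":1},
    {"tx":-0.001,"ty":0.001,"tz":0.32,"rx":0,"ry":0,"rz":0,"hand":1},
    {"tx":-0.001,"ty":0.001,"tz":0.32,"rx":0,"ry":0,"rz":0,"hand":1},
    {"tx":-0.001,"ty":0.001,"tz":0.32,"rx":0,"ry":0,"rz":0,"hand":1},
  ],
)

```text
clock: 11.55
tcp_pos: [475.6, -32.4, 57.4]
ee_rot: [2.352, 2.081, 0.002]
wrist_force: [-1.4, -0.6, 5.9]
opening: 37.2
grip_force: 39.6
```

```bash
python3 -c "
from h import *
inc((649.6,-121.5,57))"
```

```text
t 11.55 tcp [475.6 -32.4  57.4] yaw -7.0 tilt 0.1 open 37.2 grip 39.6 wf [-1.4 -0.6  5.9] j6 1.62
inc [-0.2242  0.6118  0.0024]
```

Emit:
move_arm(
  increments=[
    {"tx":0,"ty":0,"tz":-0.06,"rx":0,"ry":0,"rz":0,"hand":1},
    {"tx":0,"ty":0,"tz":-0.18,"rx":0,"ry":0,"rz":0,"hand":1},
    {"tx":0,"ty":0,"tz":-0.3,"rx":0,"ry":0,"rz":0,"hand":1},
    {"tx":0,"ty":0,"tz":-0.4,"rx":0,"ry":0,"rz":0,"hand":1},
    {"tx":-0.03,"ty":0.08,"tz":-0.4,"rx":0,"ry":0,"rz":0,"hand":1},
    {"tx":-0.07,"ty":0.19,"tz":-0.4,"rx":0,"ry":0,"rz":0,"hand":1},
    {"tx":-0.11,"ty":0.3,"tz":-0.4,"rx":0,"ry":0,"rz":0,"hand":1},
    {"tx":-0.15,"ty":0.41,"tz":-0.4,"rx":0,"ry":0,"rz":0,"hand":1},
    {"tx":-0.19,"ty":0.52,"tz":-0.4,"rx":0,"ry":0,"rz":0,"hand":1},
    {"tx":-0.224,"ty":0.612,"tz":-0.4,"rx":0,"ry":0,"rz":0,"hand":1},
    {"tx":-0.224,"ty":0.612,"tz":-0.4,"rx":0,"ry":0,"rz":0,"hand":1},
    {"tx":-0.224,"ty":0.612,"tz":-0.4,"rx":0,"ry":0,"rz":0,"hand":1},
  ],
)

```text
clock: 12.55
tcp_pos: [649.7, -122.0, 174.3]
ee_rot: [-2.352, -2.079, 0.003]
wrist_force: [-1.8, -0.3, -0.7]
opening: 37.1
grip_force: 40.9
```

```bash
python3 -c "
from h import *
inc((649.6,-121.5,54))"
```

```text
t 12.55 tcp [ 649.7 -122.   174.3] yaw -7.04 tilt 0.16 open 37.1 grip 40.9 wf [-1.8 -0.3 -0.7] j6 1.51
inc [0.0016 0.0005 0.4009]
```

Emit:
move_arm(
  increments=[
    {"tx":0,"ty":0,"tz":0.03,"rx":0,"ry":0,"rz":0,"hand":1},
    {"tx":0,"ty":0,"tz":0.1,"rx":0,"ry":0,"rz":0,"hand":1},
    {"tx":0,"ty":0,"tz":0.19,"rx":0,"ry":0,"rz":0,"hand":1},
    {"tx":0,"ty":0,"tz":0.27,"rx":0,"ry":0,"rz":0,"hand":1},
    {"tx":0,"ty":0,"tz":0.33,"rx":0,"ry":0,"rz":0,"hand":1},
    {"tx":0,"ty":0,"tz":0.37,"rx":0,"ry":0,"rz":0,"hand":1},
    {"tx":0,"ty":0,"tz":0.385,"rx":0,"ry":0,"rz":0,"hand":1},
    {"tx":0,"ty":0,"tz":0.395,"rx":0,"ry":0,"rz":0,"hand":1},
    {"tx":0,"ty":0,"tz":0.398,"rx":0,"ry":0,"rz":0,"hand":1},
    {"tx":0,"ty":0,"tz":0.398,"rx":0,"ry":0,"rz":0,"hand":1},
  ],
)

```text
clock: 13.38
tcp_pos: [649.5, -121.4, 58.1]
ee_rot: [2.352, 2.081, 0.002]
wrist_force: [0.2, -0.2, -1.5]
opening: 37.3
grip_force: 40.9
```

```bash
python3 -c "
from h import *
state()"
```

```text
t 13.38 tcp [ 649.5 -121.4   58.1] yaw -7.0 tilt 0.09 open 37.3 grip 40.9 wf [ 0.2 -0.2 -1.5] j6 1.51
```

Emit:
move_arm(
  increments=[
    {"tx":0,"ty":0,"tz":0.007,"rx":0,"ry":0,"rz":0,"hand":1},
    {"tx":0,"ty":0,"tz":0.013,"rx":0,"ry":0,"rz":0,"hand":1},
    {"tx":0,"ty":0,"tz":0.014,"rx":0,"ry":0,"rz":0,"hand":1},
    {"tx":0,"ty":0,"tz":0.014,"rx":0,"ry":0,"rz":0,"hand":0.4},
    {"tx":0,"ty":0,"tz":0.014,"rx":0,"ry":0,"rz":0,"hand":0.2},
    {"tx":0,"ty":0,"tz":0.014,"rx":0,"ry":0,"rz":0,"hand":0},
    {"tx":0,"ty":0,"tz":0.014,"rx":0,"ry":0,"rz":0,"hand":0},
    {"tx":0,"ty":0,"tz":0.014,"rx":0,"ry":0,"rz":0,"hand":0},
    {"tx":0,"ty":0,"tz":-0.06,"rx":0,"ry":0,"rz":0,"hand":0},
    {"tx":0,"ty":0,"tz":-0.15,"rx":0,"ry":0,"rz":0,"hand":0},
    {"tx":0,"ty":0,"tz":-0.25,"rx":0,"ry":0,"rz":0,"hand":0},
    {"tx":0,"ty":0,"tz":-0.32,"rx":0,"ry":0,"rz":0,"hand":0},
  ],
)

```text
clock: 14.38
tcp_pos: [649.4, -121.5, 155.5]
ee_rot: [2.352, 2.081, 0.002]
wrist_force: [0.3, 0.0, 0.0]
opening: 85.0
grip_force: 0.0
```

```bash
python3 -c "
from h import *
inc((466,-95,155))
for n in('side',):
  q=manip.grab_frame(n)
  for c in('yellow','blue'):
    print(c,np.round(proj(q,[[[0,0,0],[645,-183,5]][1] if c=='yellow' else [649.5,-121.4,5]]),1),[(np.round(r['uv'],1),round(r['score'],2)) for r in manip.spot_point(q,c+'_bottle')[:2]],[np.round(r['bbox']) for r in manip.spot_in(q,c+'_bottle')[:2]])"
```

```text
t 14.38 tcp [ 649.4 -121.5  155.5] yaw -7.0 tilt 0.1 open 85.0 grip 0.0 wf [0.3 0.  0. ] j6 1.51
inc [ 0.0131 -0.6175  0.0007]
yellow [[303.9 176. ]] [(array([306.3, 178.8]), 0.75), (array([284.3, 187. ]), 0.64)] [array([299., 133., 316., 180.])]
blue [[285.8 187.8]] [(array([286.6, 188.6]), 0.67), (array([358.1, 230.5]), 0.25)] [array([275., 141., 302., 191.])]
```

Blue is placed (side detection agrees). Next is white.

Emit:
move_arm(
  increments=[
    {"tx":0.001,"ty":-0.06,"tz":0,"rx":0,"ry":0,"rz":0,"hand":0},
    {"tx":0.003,"ty":-0.16,"tz":0,"rx":0,"ry":0,"rz":0,"hand":0},
    {"tx":0.005,"ty":-0.27,"tz":0,"rx":0,"ry":0,"rz":0,"hand":0},
    {"tx":0.008,"ty":-0.38,"tz":0,"rx":0,"ry":0,"rz":0,"hand":0},
    {"tx":0.01,"ty":-0.49,"tz":0,"rx":0,"ry":0,"rz":0,"hand":0},
    {"tx":0.013,"ty":-0.58,"tz":0,"rx":0,"ry":0,"rz":0,"hand":0},
    {"tx":0.013,"ty":-0.617,"tz":0,"rx":0,"ry":0,"rz":0,"hand":0},
    {"tx":0.013,"ty":-0.617,"tz":0,"rx":0,"ry":0,"rz":0,"hand":0},
    {"tx":0.013,"ty":-0.617,"tz":0,"rx":0,"ry":0,"rz":0,"hand":0},
  ],
)

```text
clock: 15.38
tcp_pos: [465.6, -94.9, 152.2]
ee_rot: [-2.353, -2.081, 0.0]
wrist_force: [-0.0, -0.6, 0.7]
opening: 85.3
grip_force: 0.0
```

```bash
python3 -c "
from h import *
inc((466,-95,57))
q=manip.grab_frame('side');print(proj(q,[[466,-95,9]]),[(np.round(r['uv'],1),round(r['score'],2)) for r in manip.spot_point(q,'white_bottle')[:2]])"
```

```text
t 15.38 tcp [465.6 -94.9 152.2] yaw -7.01 tilt 0.03 open 85.3 grip 0.0 wf [-0.  -0.6  0.7] j6 1.49
inc [-1.000e-04  1.500e-03  3.172e-01]
[[366.62226962 218.22896582]] [(array([368.6, 219.5]), 0.95), (array([386.8, 201.1]), 0.52)]
```

Emit:
move_arm(
  increments=[
    {"tx":0,"ty":0.001,"tz":0.08,"rx":0,"ry":0,"rz":0,"hand":0},
    {"tx":0,"ty":0.001,"tz":0.16,"rx":0,"ry":0,"rz":0,"hand":0},
    {"tx":0,"ty":0.001,"tz":0.24,"rx":0,"ry":0,"rz":0,"hand":0},
    {"tx":0,"ty":0.001,"tz":0.3,"rx":0,"ry":0,"rz":0,"hand":0},
    {"tx":0,"ty":0.001,"tz":0.32,"rx":0,"ry":0,"rz":0,"hand":0},
    {"tx":0,"ty":0.001,"tz":0.32,"rx":0,"ry":0,"rz":0,"hand":0},
    {"tx":0,"ty":0.001,"tz":0.32,"rx":0,"ry":0,"rz":0,"hand":0.3},
    {"tx":0,"ty":0.001,"tz":0.32,"rx":0,"ry":0,"rz":0,"hand":1},
    {"tx":0,"ty":0.001,"tz":0.32,"rx":0,"ry":0,"rz":0,"hand":1},
    {"tx":0,"ty":0.001,"tz":0.32,"rx":0,"ry":0,"rz":0,"hand":1},
    {"tx":0,"ty":0.001,"tz":0.32,"rx":0,"ry":0,"rz":0,"hand":1},
    {"tx":0,"ty":0.001,"tz":0.32,"rx":0,"ry":0,"rz":0,"hand":1},
  ],
)

```text
clock: 16.48
tcp_pos: [466.8, -95.1, 58.0]
ee_rot: [2.352, 2.081, 0.002]
wrist_force: [-0.8, 0.3, 6.3]
opening: 37.2
grip_force: 39.8
```

```bash
python3 -c "
from h import *
inc((655.6,-59.5,57))"
```

```text
t 16.48 tcp [466.8 -95.1  58. ] yaw -7.0 tilt 0.11 open 37.2 grip 39.8 wf [-0.8  0.3  6.3] j6 1.49
inc [0.1947 0.6102 0.0045]
```

Emit:
move_arm(
  increments=[
    {"tx":0,"ty":0,"tz":-0.06,"rx":0,"ry":0,"rz":0,"hand":1},
    {"tx":0,"ty":0,"tz":-0.18,"rx":0,"ry":0,"rz":0,"hand":1},
    {"tx":0,"ty":0,"tz":-0.3,"rx":0,"ry":0,"rz":0,"hand":1},
    {"tx":0,"ty":0,"tz":-0.4,"rx":0,"ry":0,"rz":0,"hand":1},
    {"tx":0.025,"ty":0.08,"tz":-0.4,"rx":0,"ry":0,"rz":0,"hand":1},
    {"tx":0.06,"ty":0.19,"tz":-0.4,"rx":0,"ry":0,"rz":0,"hand":1},
    {"tx":0.095,"ty":0.3,"tz":-0.4,"rx":0,"ry":0,"rz":0,"hand":1},
    {"tx":0.13,"ty":0.41,"tz":-0.4,"rx":0,"ry":0,"rz":0,"hand":1},
    {"tx":0.165,"ty":0.52,"tz":-0.4,"rx":0,"ry":0,"rz":0,"hand":1},
    {"tx":0.195,"ty":0.61,"tz":-0.4,"rx":0,"ry":0,"rz":0,"hand":1},
    {"tx":0.195,"ty":0.61,"tz":-0.4,"rx":0,"ry":0,"rz":0,"hand":1},
    {"tx":0.195,"ty":0.61,"tz":-0.4,"rx":0,"ry":0,"rz":0,"hand":1},
  ],
)

```text
clock: 17.48
tcp_pos: [655.6, -58.8, 174.9]
ee_rot: [-2.351, -2.081, 0.003]
wrist_force: [-0.1, 0.2, -1.7]
opening: 37.2
grip_force: 41.1
```

```bash
python3 -c "
from h import *
inc((655.6,-59.5,55))"
```

```text
t 17.48 tcp [655.6 -58.8 174.9] yaw -6.96 tilt 0.16 open 37.2 grip 41.1 wf [-0.1  0.2 -1.7] j6 1.6
inc [-0.0023  0.0014  0.3995]
```

Emit:
move_arm(
  increments=[
    {"tx":0,"ty":0,"tz":0.03,"rx":0,"ry":0,"rz":0,"hand":1},
    {"tx":0,"ty":0,"tz":0.1,"rx":0,"ry":0,"rz":0,"hand":1},
    {"tx":0,"ty":0,"tz":0.19,"rx":0,"ry":0,"rz":0,"hand":1},
    {"tx":0,"ty":0,"tz":0.27,"rx":0,"ry":0,"rz":0,"hand":1},
    {"tx":0,"ty":0,"tz":0.33,"rx":0,"ry":0,"rz":0,"hand":1},
    {"tx":0,"ty":0,"tz":0.37,"rx":0,"ry":0,"rz":0,"hand":1},
    {"tx":0,"ty":0,"tz":0.385,"rx":0,"ry":0,"rz":0,"hand":1},
    {"tx":0,"ty":0,"tz":0.395,"rx":0,"ry":0,"rz":0,"hand":1},
    {"tx":0,"ty":0,"tz":0.398,"rx":0,"ry":0,"rz":0,"hand":1},
    {"tx":0,"ty":0,"tz":0.398,"rx":0,"ry":0,"rz":0,"hand":1},
  ],
)

```text
clock: 18.32
tcp_pos: [655.4, -59.4, 58.7]
ee_rot: [2.352, 2.081, 0.002]
wrist_force: [0.1, 0.1, -1.8]
opening: 37.1
grip_force: 41.1
```

```bash
python3 -c "
from h import *
state()"
```

```text
t 18.32 tcp [655.4 -59.4  58.7] yaw -7.01 tilt 0.1 open 37.1 grip 41.1 wf [ 0.1  0.1 -1.8] j6 1.6
```

Free of contact. I'll lower 4.2 mm more and release.

Emit:
move_arm(
  increments=[
    {"tx":0,"ty":0,"tz":0.007,"rx":0,"ry":0,"rz":0,"hand":1},
    {"tx":0,"ty":0,"tz":0.013,"rx":0,"ry":0,"rz":0,"hand":1},
    {"tx":0,"ty":0,"tz":0.014,"rx":0,"ry":0,"rz":0,"hand":1},
    {"tx":0,"ty":0,"tz":0.014,"rx":0,"ry":0,"rz":0,"hand":0.4},
    {"tx":0,"ty":0,"tz":0.014,"rx":0,"ry":0,"rz":0,"hand":0.2},
    {"tx":0,"ty":0,"tz":0.014,"rx":0,"ry":0,"rz":0,"hand":0},
    {"tx":0,"ty":0,"tz":0.014,"rx":0,"ry":0,"rz":0,"hand":0},
    {"tx":0,"ty":0,"tz":0.014,"rx":0,"ry":0,"rz":0,"hand":0},
    {"tx":0,"ty":0,"tz":-0.06,"rx":0,"ry":0,"rz":0,"hand":0},
    {"tx":0,"ty":0,"tz":-0.15,"rx":0,"ry":0,"rz":0,"hand":0},
    {"tx":0,"ty":0,"tz":-0.25,"rx":0,"ry":0,"rz":0,"hand":0},
    {"tx":0,"ty":0,"tz":-0.32,"rx":0,"ry":0,"rz":0,"hand":0},
  ],
)

```text
clock: 19.32
tcp_pos: [655.2, -59.3, 156.1]
ee_rot: [2.352, 2.081, 0.002]
wrist_force: [1.2, -0.4, 0.6]
opening: 85.6
grip_force: 0.0
```

```bash
python3 -c "
from h import *
inc((456.8,-155,155))
q=manip.grab_frame('side');print(proj(q,[[655.4,-59.4,5]]),[(np.round(r['uv'],1),round(r['score'],2)) for r in manip.spot_point(q,'white_bottle')[:2]],[np.round(r['bbox']) for r in manip.spot_in(q,'white_bottle')[:2]])"
```

```text
t 19.32 tcp [655.2 -59.3 156.1] yaw -7.0 tilt 0.1 open 85.6 grip 0.0 wf [ 1.2 -0.4  0.6] j6 1.6
inc [-0.3972 -0.6176  0.0027]
[[264.84876603 200.90344197]] [(array([265.6, 198.3]), 0.72)] [array([257., 153., 278., 206.]), array([296., 132., 316., 181.])]
```

Emit:
move_arm(
  increments=[
    {"tx":-0.04,"ty":-0.06,"tz":0,"rx":0,"ry":0,"rz":0,"hand":0},
    {"tx":-0.1,"ty":-0.155,"tz":0,"rx":0,"ry":0,"rz":0,"hand":0},
    {"tx":-0.16,"ty":-0.25,"tz":0,"rx":0,"ry":0,"rz":0,"hand":0},
    {"tx":-0.23,"ty":-0.36,"tz":0,"rx":0,"ry":0,"rz":0,"hand":0},
    {"tx":-0.3,"ty":-0.46,"tz":0,"rx":0,"ry":0,"rz":0,"hand":0},
    {"tx":-0.36,"ty":-0.56,"tz":0,"rx":0,"ry":0,"rz":0,"hand":0},
    {"tx":-0.397,"ty":-0.617,"tz":0,"rx":0,"ry":0,"rz":0,"hand":0},
    {"tx":-0.397,"ty":-0.617,"tz":0,"rx":0,"ry":0,"rz":0,"hand":0},
    {"tx":-0.397,"ty":-0.617,"tz":0,"rx":0,"ry":0,"rz":0,"hand":0},
  ],
)

```text
clock: 20.22
tcp_pos: [455.9, -155.3, 152.8]
ee_rot: [-2.354, -2.08, 0.0]
wrist_force: [-0.5, 0.5, 0.4]
opening: 85.3
grip_force: 0.0
```

```bash
python3 -c "
from h import *
inc((456.8,-155,57))
q=manip.grab_frame('side');print(proj(q,[[456.8,-155,9]]),[(np.round(r['uv'],1),round(r['score'],2)) for r in manip.spot_point(q,'red_bottle')[:3]])"
```

```text
t 20.22 tcp [ 455.9 -155.3  152.8] yaw -7.09 tilt 0.02 open 85.3 grip 0.0 wf [-0.5  0.5  0.4] j6 1.37
inc [0.0011 0.0029 0.3193]
[[384.52744    204.28392092]] [(array([418. , 259.6]), 0.76), (array([390.4, 203.4]), 0.6), (array([443.1, 210.7]), 0.56)]
```

Emit:
move_arm(
  increments=[
    {"tx":0.001,"ty":0.002,"tz":0.08,"rx":0,"ry":0,"rz":0,"hand":0},
    {"tx":0.001,"ty":0.002,"tz":0.16,"rx":0,"ry":0,"rz":0,"hand":0},
    {"tx":0.001,"ty":0.002,"tz":0.24,"rx":0,"ry":0,"rz":0,"hand":0},
    {"tx":0.001,"ty":0.002,"tz":0.3,"rx":0,"ry":0,"rz":0,"hand":0},
    {"tx":0.001,"ty":0.002,"tz":0.32,"rx":0,"ry":0,"rz":0,"hand":0},
    {"tx":0.001,"ty":0.002,"tz":0.32,"rx":0,"ry":0,"rz":0,"hand":0},
    {"tx":0.001,"ty":0.002,"tz":0.32,"rx":0,"ry":0,"rz":0,"hand":0.3},
    {"tx":0.001,"ty":0.002,"tz":0.32,"rx":0,"ry":0,"rz":0,"hand":1},
    {"tx":0.001,"ty":0.002,"tz":0.32,"rx":0,"ry":0,"rz":0,"hand":1},
    {"tx":0.001,"ty":0.002,"tz":0.32,"rx":0,"ry":0,"rz":0,"hand":1},
    {"tx":0.001,"ty":0.002,"tz":0.32,"rx":0,"ry":0,"rz":0,"hand":1},
    {"tx":0.001,"ty":0.002,"tz":0.32,"rx":0,"ry":0,"rz":0,"hand":1},
  ],
)

```text
clock: 21.32
tcp_pos: [457.8, -154.9, 58.6]
ee_rot: [2.352, 2.081, 0.001]
wrist_force: [-1.7, -0.7, 6.3]
opening: 37.2
grip_force: 39.6
```

```bash
python3 -c "
from h import *
inc((661.6,2.5,57))"
```

```text
t 21.32 tcp [ 457.8 -154.9   58.6] yaw -7.01 tilt 0.09 open 37.2 grip 39.6 wf [-1.7 -0.7  6.3] j6 1.37
inc [0.6036 0.6103 0.006 ]
```

Emit:
move_arm(
  increments=[
    {"tx":0,"ty":0,"tz":-0.06,"rx":0,"ry":0,"rz":0,"hand":1},
    {"tx":0,"ty":0,"tz":-0.18,"rx":0,"ry":0,"rz":0,"hand":1},
    {"tx":0,"ty":0,"tz":-0.3,"rx":0,"ry":0,"rz":0,"hand":1},
    {"tx":0,"ty":0,"tz":-0.4,"rx":0,"ry":0,"rz":0,"hand":1},
    {"tx":0.06,"ty":0.06,"tz":-0.41,"rx":0,"ry":0,"rz":0,"hand":1},
    {"tx":0.15,"ty":0.15,"tz":-0.41,"rx":0,"ry":0,"rz":0,"hand":1},
    {"tx":0.24,"ty":0.24,"tz":-0.41,"rx":0,"ry":0,"rz":0,"hand":1},
    {"tx":0.33,"ty":0.33,"tz":-0.41,"rx":0,"ry":0,"rz":0,"hand":1},
    {"tx":0.42,"ty":0.43,"tz":-0.41,"rx":0,"ry":0,"rz":0,"hand":1},
    {"tx":0.51,"ty":0.52,"tz":-0.4,"rx":0,"ry":0,"rz":0,"hand":1},
    {"tx":0.604,"ty":0.61,"tz":-0.4,"rx":0,"ry":0,"rz":0,"hand":1},
    {"tx":0.604,"ty":0.61,"tz":-0.4,"rx":0,"ry":0,"rz":0,"hand":1},
  ],
)

```text
clock: 22.32
tcp_pos: [664.5, 7.2, 173.5]
ee_rot: [-2.347, -2.084, 0.002]
wrist_force: [1.6, 0.1, -2.5]
opening: 37.0
grip_force: 41.0
```

```bash
python3 -c "
from h import *
manip.grab_frame('side');inc((661.6,2.5,55))"
```

```text
t 22.37 tcp [662.6   5.3 174.3] yaw -6.83 tilt 0.21 open 37.1 grip 41.0 wf [-0.3 -0.2 -2.7] j6 1.7
inc [-0.0095 -0.0008  0.3978]
```

Emit:
move_arm(
  increments=[
    {"tx":0,"ty":0,"tz":0.03,"rx":0,"ry":0,"rz":0,"hand":1},
    {"tx":0,"ty":0,"tz":0.1,"rx":0,"ry":0,"rz":0,"hand":1},
    {"tx":0,"ty":0,"tz":0.19,"rx":0,"ry":0,"rz":0,"hand":1},
    {"tx":0,"ty":0,"tz":0.27,"rx":0,"ry":0,"rz":0,"hand":1},
    {"tx":0,"ty":0,"tz":0.33,"rx":0,"ry":0,"rz":0,"hand":1},
    {"tx":0,"ty":0,"tz":0.37,"rx":0,"ry":0,"rz":0,"hand":1},
    {"tx":0,"ty":0,"tz":0.385,"rx":0,"ry":0,"rz":0,"hand":1},
    {"tx":0,"ty":0,"tz":0.395,"rx":0,"ry":0,"rz":0,"hand":1},
    {"tx":0,"ty":0,"tz":0.398,"rx":0,"ry":0,"rz":0,"hand":1},
    {"tx":0,"ty":0,"tz":0.398,"rx":0,"ry":0,"rz":0,"hand":1},
  ],
)

```text
clock: 23.2
tcp_pos: [661.5, 2.7, 59.3]
ee_rot: [2.352, 2.081, 0.002]
wrist_force: [-0.1, -0.5, -1.7]
opening: 36.8
grip_force: 41.0
```

```bash
python3 -c "
from h import *
state()"
```

```text
t 23.2 tcp [661.5   2.7  59.3] yaw -7.02 tilt 0.1 open 36.8 grip 41.0 wf [-0.1 -0.5 -1.7] j6 1.7
```

Emit:
move_arm(
  increments=[
    {"tx":0,"ty":0,"tz":0.007,"rx":0,"ry":0,"rz":0,"hand":1},
    {"tx":0,"ty":0,"tz":0.013,"rx":0,"ry":0,"rz":0,"hand":1},
    {"tx":0,"ty":0,"tz":0.014,"rx":0,"ry":0,"rz":0,"hand":1},
    {"tx":0,"ty":0,"tz":0.014,"rx":0,"ry":0,"rz":0,"hand":0.4},
    {"tx":0,"ty":0,"tz":0.014,"rx":0,"ry":0,"rz":0,"hand":0.2},
    {"tx":0,"ty":0,"tz":0.014,"rx":0,"ry":0,"rz":0,"hand":0},
    {"tx":0,"ty":0,"tz":0.014,"rx":0,"ry":0,"rz":0,"hand":0},
    {"tx":0,"ty":0,"tz":0.014,"rx":0,"ry":0,"rz":0,"hand":0},
    {"tx":0,"ty":0,"tz":-0.06,"rx":0,"ry":0,"rz":0,"hand":0},
    {"tx":0,"ty":0,"tz":-0.15,"rx":0,"ry":0,"rz":0,"hand":0},
    {"tx":0,"ty":0,"tz":-0.25,"rx":0,"ry":0,"rz":0,"hand":0},
    {"tx":0,"ty":0,"tz":-0.35,"rx":0,"ry":0,"rz":0,"hand":0},
  ],
)

```text
clock: 24.2
tcp_pos: [660.7, 2.9, 164.0]
ee_rot: [-2.353, -2.081, 0.001]
wrist_force: [0.1, -0.2, -0.6]
opening: 85.2
grip_force: 0.0
```

Emit:
move_arm(
  increments=[
    {"tx":0,"ty":-0.1,"tz":-0.1,"rx":0,"ry":0,"rz":0,"hand":0},
    {"tx":0,"ty":-0.22,"tz":-0.15,"rx":0,"ry":0,"rz":0,"hand":0},
    {"tx":0,"ty":-0.34,"tz":-0.15,"rx":0,"ry":0,"rz":0,"hand":0},
    {"tx":0,"ty":-0.46,"tz":-0.15,"rx":0,"ry":0,"rz":0,"hand":0},
    {"tx":0,"ty":-0.58,"tz":-0.15,"rx":0,"ry":0,"rz":0,"hand":0},
    {"tx":0,"ty":-0.7,"tz":-0.15,"rx":0,"ry":0,"rz":0,"hand":0},
    {"tx":0,"ty":-0.8,"tz":-0.15,"rx":0,"ry":0,"rz":0,"hand":0},
    {"tx":0,"ty":-0.8,"tz":-0.15,"rx":0,"ry":0,"rz":0,"hand":0},
    {"tx":0,"ty":-0.8,"tz":-0.15,"rx":0,"ry":0,"rz":0,"hand":0},
  ],
)

```text
clock: 24.95
tcp_pos: [422.1, 32.3, 209.0]
ee_rot: [2.351, 2.081, 0.003]
wrist_force: [-0.2, -0.2, 0.4]
opening: 85.5
grip_force: 0.0
```

```bash
python3 -c "
from h import *
state()
p=manip.grab_frame('top');q=manip.grab_frame('side')
a=cv2.resize(p['frame'][60:180,260:480],None,fx=2.7,fy=2.7,interpolation=cv2.INTER_CUBIC);b=cv2.resize(q['frame'][110:220,200:420],None,fx=2.7,fy=2.7,interpolation=cv2.INTER_CUBIC)
A=np.vstack([a,b])[:600];print(A.shape)
cv2.imwrite('pics/aj.png',cv2.resize(A,None,fx=.95,fy=.95)[...,::-1])"
```

```text
t 24.95 tcp [422.1  32.3 209. ] yaw -6.97 tilt 0.14 open 85.5 grip 0.0 wf [-0.2 -0.2  0.4] j6 1.77
(600, 594, 3)
```

View pics/aj.png

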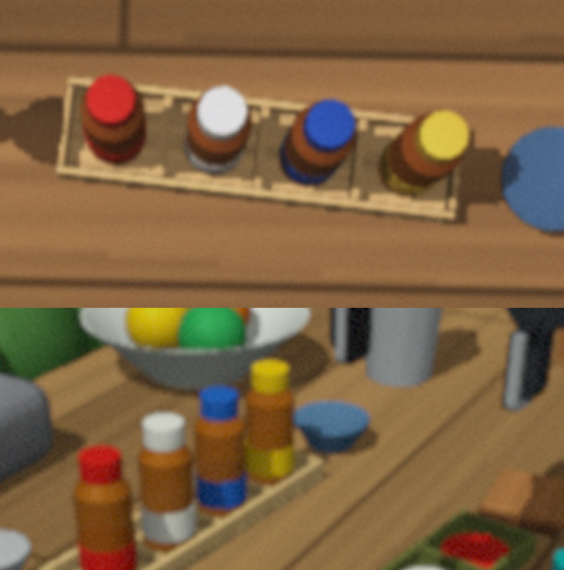

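The final picture shows all four bottles upright in the wooden rack. The order left to right is red (110,100), white (222,110), blue (330,125), yellow (443,135), each inside its own compartment and well clear of the gripper.

```bash
python3 -c "
from plant import manip
print(manip.finish_job())"
```

```text
the job is handed in; nothing more can be done
None
```

All four bottles stand upright in the wooden rack in reverse order (red, white, blue, yellow from the left), and the job was handed in at about 25 s on the robot's clock; the hand-in call returned no verdict.

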